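# Refit the sprung paper-roll spindle and close the tear bar

### The arm

A 7-joint arm with a two-finger parallel gripper is mounted at the origin on a cart in front of the work surface, level with it; the furniture and walls round the work are solid. World frame = base frame: x ahead of the robot, y to its left, z up, the work surface at z = 0. Lengths are in m, angles in degrees, forces in N, time in s.
With the tool pointing down it reaches from about 0.425 to 0.875 m from the base axis. Payload 4.7 kg.
Tool frame: the origin (TCP) lies on the centre line of the jaws, within the pads' length; the fingertips stand 11 mm ahead of it and the grasp point (between the pads) lies 8 mm behind it (finger_overhang is the x of the fingertips in the tool frame, in m); x points along the fingers, z is the direction in which the jaws open and shut, and the axes are right-handed (so a half turn about x gives the same grasp; the last joint's range is limited). The gripper opens to 87 mm and grips with 3 to 60 N. Pads are 19 mm wide; open, the fingers measure 117 mm over their backs; the gripper's body (75 mm by 190 mm) begins 51 mm behind the grasp point.
Start: joints at [-63.134, 18.392, -4.016, 83.108, 1.295, 78.541, -3.26], TCP at [0.286, 0.584, 0.234] pointing down, gripper open.
Joint ranges: [-163.93, 163.93], [-17.29, 119.83], [-79.2, 71.16], [3.27, 140.29], [-89.18, 269.18], [5.43, 117.66], [-154.24, 154.24]. Speed limits (degrees/s): [147.25, 147.25, 180, 180, 180, 180, 180].

### API

Orientations are given as [roll, pitch, yaw] about the fixed x, y, z axes, in that order (R = Rz(yaw) Ry(pitch) Rx(roll)).
In Python, from cell import get_obs, read_camera, sign_off, cut_out, finger_overhang gives the robot as it stands.
- The arm moves only by the tool servo_tool, never from a script. Its argument "rows" is one flat list of numbers, 5 for each row, row after row: the shift along the world's x, y, z in mm, then the turn about the world's z in degrees, then the closure, from 0 (fully open) to 1 (shut). A call has 1 to 10 rows; each row is the pose to reach, as a shift and turn from the pose commanded when the call began; what a row does not reach only later rows make up. A row lasts 1/12 s, in which the tool goes at most 41.7 mm and 7.16 degrees, less where a joint would pass 70% of its speed; a pose out of reach is approached as far as the arm can. A call with a gripper value outside its range is refused whole. The fingers move at their own pace and stop on an object; "force" is the grip in N (left out, the last holds). Time passes only in rows, so rows that repeat a pose let the fingers close. It gives the time, the measured TCP pose, the force and the opening at its end, in the units of the state.
- get_obs(): the state, without advancing time (a new reading comes with each control period).
- read_camera(name): name is "scene" or "top" or "wrist"; returns a dict with "frame" (384x512x3 uint8, blue, green, red), "range_z" (384x512 float32, m along the optical axis (not along the pixel's ray), 0 where there is no reading), "intrinsics" (3x3 intrinsics, pixels), "cam_to_world" (4x4, takes a point from camera to world coordinates); the wrist camera has in their place "tool_from_camera" (4x4, takes a point from camera to tool coordinates, whose origin is the TCP and whose axes are the tool frame's). Camera axes: x right, y down, z forward; pixel columns grow to the right and rows downward; lengths in m; the calibration is good to about 2 mm. A picture is of the moment at which its call begins: read the wrist's pose just before it.
- sign_off(): hands the job in, once; it reports no verdict.
Trained networks look in a picture, given as the dict that the camera call returned (one of the last four; its "shot" number tells which), for a name from the list of things; names that differ only in an ending like _2 or _b are one class to them, and where a whole thing is asked for, a point or a joint stands for the part that bears it (a point fixed in the world has none). Each returns a list of dicts, best first, with "score" (0 to 1); they miss things now and then, are a little off and sometimes report something else, mostly with a low value. They report only what shows in the picture. A call takes as long as a camera call.
- cut_out(name, picture): "pixels" (384x512 bool, what is visible of it) and "extent" ([centre column, centre row, width, height] in pixels, round what is visible of it).
The state is a dict: "time_s": time; "qpos": joint angles; "joint_velocities": joint speeds; "effort": joint torques, N m; "tool_pos": TCP position; "tool_rot": TCP orientation; "force": force on the tool from outside, world axes, zero at the start; "wrist_torque": the same for the moment, N m; "grip_width": finger opening in m.
Only numpy, scipy, OpenCV 4.12 (cv2) and the standard library are available. Lean on these libraries where they do the work, as an engineer would, in place of code of your own. Each camera call takes 0.05 s, during which the arm holds its last target.

### The job

Put the paper roll back in its holder: press its thin spring plunger against the tall plate, lower it level and ease its thick stub fully home into the round cup opposite, so that the spring holds it between the two ends. Then fold the tear bar down over the roll until it stops, and let go. Leave the other things on the worktop where they are.

Things in the scene. Friction and masses are not known exactly. Their poses are not given: they have to be found in the camera images.
- spindle: Cream paper roll fixed on a grey spring spindle, lying on the worktop, about 0.18 kg. Roll 50 mm across (nearly flat sides, one down), 100 mm long: grip it near its middle. Origin: on the axis at the middle of the roll, 25 mm up as it lies. y axis along the spindle: thick rigid stub at -y, thin sprung plunger at +y (out of a collar 24 mm across that ends at y = 58 mm).
- plunger (a joint): Spring plunger of the spindle (m): 0 = fully out, up to 0.024 pressed in. Spring: 1.5 N at 0, plus 220 N/m (about 5.5 N at 18 mm). About 0.005 when the spindle is seated.
- plunger_tip (a point): End face of the plunger, a steel pin 14 mm across, on the spindle axis 92 mm from the roll's middle when free. Only the plunger fits the holder's pocket, so the spindle goes in one way round.
- stub_tip (a point): End face of the thick grey stub, 20 mm across with a 3 mm chamfer, 22 mm long, on the spindle axis 72 mm from the roll's middle.
- holder: White roll holder fixed to the worktop, base 140 x 204 x 10 mm. Origin: on the worktop under the seated roll's middle. y axis: along the seated spindle, from the round cup (-y) toward the tall push plate (+y). x: toward the tear bar's hinge posts (back). z up. Cup cheek 56 mm wide, 85 mm high, front face at y = -63 mm; push plate 56 mm wide, 124 mm high, inner face at y = 87 mm.
- seat (a point): Where the roll's middle lies when seated: holder x = y = 0, 62 mm up; axes as the holder's. The free spindle is 5 mm longer than from cup bottom to plate. Press the plunger level on the plate, axis 97 to 110 mm up (stub above the cheek), by at least 14 mm (17 is comfortable), lower the spindle in front of the cup, then ease it 9 mm or more toward -y until the stub is home.
- stub_cup (a point): Centre of the mouth of the round blind cup for the stub: 26 mm across, 9 mm deep (bottom at holder y = -72 mm), opening toward the holder's +y, 65 mm above the worktop. The released stub lies on its lower side, axis 62 mm up.
- plunger_pocket (a point): On the push plate's inner face at the seated plunger's axis, 62 mm above the worktop. Below the plate's plain upper part an open-topped U pocket stands out 9 mm from it (y = 78 to 87 mm): 20 mm wide, flared at the top (lips 84 mm up), floor 55 mm up. The plunger slides down the plate into it.
- tear_bar (a joint): Hinge of the tear bar (rad): 0 = down over the roll (a stop), 1.9 = leaning far back; starts raised at 1.45 to 1.75. Stiff: stays where it is left, about 1 to 1.5 N at the bar moves it. The axis runs along the holder's y at the holder's x = 72 mm, 76 mm above the worktop.
- bar_mid (a point): Middle of the tear bar: a round steel bar 10 mm thick, 116 mm long along the holder's y, on two end arms; 75 mm from the hinge axis. Down, it lies over the roll's axis (holder x = 0) 96 mm above the worktop, clear of the seated roll by about 4 mm. Raised, it stands behind the roll; from there it can be pushed from behind and then pressed down from above.
- balm_jar: Low round jar, 69 mm across, 41 mm high; bystander.
- tape: Roll of beige tape lying flat, 98 mm across, 25 mm high; bystander.
- collar_brush: Small purple brush, 30 x 85 x 23 mm; bystander.
- lint_roller: Lint roller with a green handle, 50 x 240 x 50 mm; bystander.

How it is judged (in metres and radians):
On the way:
1. the spindle sits between the cup and the push plate, plunger in its pocket and partly pressed in, stub home in the round cup, tear bar still raised (y of stub_tip in the frame of holder below -0.0685 m and z of stub_tip in the frame of holder between 0.058 and 0.07 m and y of plunger_tip in the frame of holder above 0.083 m and z of plunger_tip in the frame of holder below 0.07 m and value of joint plunger above 0.002 m and value of joint tear_bar above 0.6 rad), for 0.2 s.
At the end, for the whole second after the job is handed in: Spindle at rest in the holder: stub at least 5.5 mm deep in the cup, plunger tip in its pocket against the plate and pressed in over 2 mm, both tips 57 to 70 mm above the worktop (seated: 62), roll middle within 6 mm of the seat from above; tear bar down within 0.08 rad (y of stub_tip in the frame of holder below -0.0685 m and z of stub_tip in the frame of holder between 0.058 and 0.07 m and y of plunger_tip in the frame of holder above 0.083 m and z of plunger_tip in the frame of holder between 0.057 and 0.07 m and value of joint plunger above 0.002 m and horizontal distance between spindle and seat below 0.006 m and value of joint tear_bar below 0.08 rad and linear speed of spindle below 0.02 m/s); the robot touches nothing.
It fails at once if a bystander (balm jar, tape, brush, lint roller) is moved more than 30 mm (distance of any of balm_jar, tape, collar_brush, lint_roller from where it was at the start of the episode above 0.03 m).
It also fails if it takes over 59 s, if anything falls off the work surface, if the arm or the gripper's body presses on something with over 40 N, if the wrist force passes 120 N, or if a joint passes its speed limit or range.

## Working session

There is one attempt and no reset: what is moved stays moved. The work goes in short steps, Python scripts to look and compute and a tool call to move; the robot and the scene stay as the last step left them, time stands still between calls to the robot, and variables do not carry over. Pictures are saved under pics/ and viewed, and the job is handed in when it is done.

Besides the shell and the picture viewer there is one more tool, called by a JSON object that holds its "name" and its "arguments". servo_tool: Moves the arm, as the interface text tells. Its arguments: {"type":"object","properties":{"rows":{"type":"array"},"force":{"type":"number"}},"required":["rows"]}

```bash
ls; mkdir -p pics
cat > h.py <<'E'
import numpy as np, cv2
from cell import *
def w(c,px,py,z=None):
    K=c["intrinsics"]; d=z if z is not None else c["range_z"][py,px]
    p=np.array([(px-K[0,2])/K[0,0]*d,(py-K[1,2])/K[1,1]*d,d,1]); return (c["cam_to_world"]@p)[:3]
def cloud(c,m=None):
    K=c["intrinsics"]; D=c["range_z"]; m=(D>0) if m is None else m&(D>0)
    v,u=np.nonzero(m); d=D[v,u]
    P=np.stack([(u-K[0,2])/K[0,0]*d,(v-K[1,2])/K[1,1]*d,d,np.ones_like(d)])
    return (c["cam_to_world"]@P)[:3].T
E
python3 - <<'E'
from h import *
o=get_obs(); print({k:np.round(v,3) for k,v in o.items()}, finger_overhang)
for n in("scene","top"):
    c=read_camera(n); cv2.imwrite(f"pics/{n}0.png",c["frame"]); np.savez(f"{n}0.npz",**{k:v for k,v in c.items()})
    for t in ("spindle","holder","tear_bar","balm_jar","tape","collar_brush","lint_roller"):
        r=cut_out(t,c)
        for x in r[:2]:
            P=cloud(c,x["pixels"]); print(n,t,round(x["score"],2),np.round(x["extent"]),np.round(np.median(P,0),3),np.round(P.min(0),3),np.round(P.max(0),3))
E
```

```text
pics
{'time_s': np.float64(0.0), 'qpos': array([-63.134,  18.439,  -4.014,  83.175,   1.296,  78.54 ,  -3.26 ]), 'joint_velocities': array([-0.062,  0.06 , -0.088, -0.086, -0.062,  0.027,  0.05 ]), 'effort': array([-0.0000e+00, -4.9128e+01, -4.0400e-01, -3.1253e+01, -6.4000e-02,
        4.4000e-02,  0.0000e+00]), 'tool_pos': array([0.285, 0.583, 0.232]), 'tool_rot': array([-176.07 ,   89.891, -112.128]), 'force': array([ 0.474, -0.209, -0.104]), 'wrist_torque': array([-0.039,  0.062, -0.052]), 'grip_width': np.float64(0.087)} 0.011
scene spindle 0.56 [226. 166.  15.  27.] [0.466 0.172 0.039] [ 0.42   0.124 -0.011] [0.546 0.286 0.053]
scene holder 0.93 [275. 220.  62.  67.] [ 0.475 -0.16   0.01 ] [ 0.408 -0.277 -0.008] [ 0.62  -0.002  0.152]
scene holder 0.56 [225. 170.  19.  26.] [0.462 0.166 0.041] [0.42  0.124 0.004] [0.525 0.246 0.053]
scene tear_bar 0.73 [288. 202.  27.  37.] [ 0.547 -0.165  0.148] [ 0.521 -0.226  0.014] [0.607 0.003 0.159]
scene balm_jar 0.46 [211. 130.  14.   8.] [0.539 0.447 0.038] [0.515 0.415 0.01 ] [0.558 0.477 0.045]
scene tape 0.76 [305. 209.  26.  24.] [
[... 337 characters left out ...]
0.185 0.044] [ 0.422  0.128 -0.004] [0.53  0.257 0.058]
top holder 0.63 [296. 205.  67.  52.] [ 0.492 -0.165  0.011] [ 0.405 -0.276 -0.007] [ 0.594 -0.057  0.161]
top tear_bar 0.51 [297. 186.  39.  15.] [ 0.548 -0.173  0.153] [ 0.523 -0.231 -0.003] [ 0.584 -0.101  0.161]
top balm_jar 0.82 [119. 195.  28.  19.] [0.53  0.446 0.04 ] [0.496 0.414 0.011] [0.563 0.481 0.062]
top tape 0.55 [292. 165.  27.  28.] [ 0.641 -0.156  0.022] [ 0.59  -0.205 -0.009] [ 0.693 -0.106  0.034]
top lint_roller 0.77 [380. 173.  71.  25.] [ 0.599 -0.425  0.038] [ 0.561 -0.671 -0.224] [ 0.659 -0.343  0.058]
top lint_roller 0.53 [296. 205.  63.  55.] [ 0.491 -0.165  0.011] [ 0.405 -0.276 -0.007] [ 0.584 -0.057  0.161]
```

Run:
```python
from h import *
s=cv2.imread("pics/scene0.png"); t=cv2.imread("pics/top0.png")
a=cv2.resize(s[110:310,190:400],None,fx=3,fy=3)[:600,:630]; cv2.imwrite("pics/a.png",a)
b=cv2.resize(t[140:260,90:410],None,fx=2.5,fy=2.5,interpolation=cv2.INTER_CUBIC); cv2.imwrite("pics/b.png",b)
c=np.load("top0.npz"); print(c["intrinsics"],c["cam_to_world"]); c=np.load("scene0.npz"); print(c["intrinsics"],c["cam_to_world"])
```

```text
[[446.0928532    0.         249.98162649]
 [  0.         446.0928532  192.52221855]
 [  0.           0.           1.        ]] [[ 2.33745773e-03 -9.82627600e-01  1.85573532e-01  2.50299705e-01]
 [-9.99983392e-01 -3.27441878e-03 -4.74267718e-03 -8.61403261e-04]
 [ 5.26793095e-03 -1.85559364e-01 -9.82618935e-01  1.54051460e+00]
 [ 0.00000000e+00  0.00000000e+00  0.00000000e+00  1.00000000e+00]]
[[435.17714541   0.         254.57001811]
 [  0.         435.17714541 183.78567713]
 [  0.           0.           1.        ]] [[ 0.86332411 -0.34881216  0.36469378 -0.10446166]
 [-0.50450047 -0.61413205  0.60689464 -1.01964365]
 [ 0.01227791 -0.70793496 -0.7061709   1.26430013]
 [ 0.          0.          0.          1.        ]]
```

View pics/a.png

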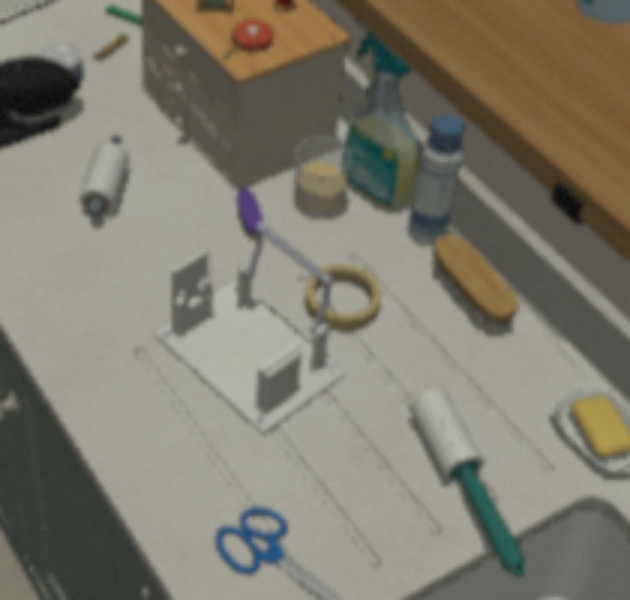

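View pics/b.png

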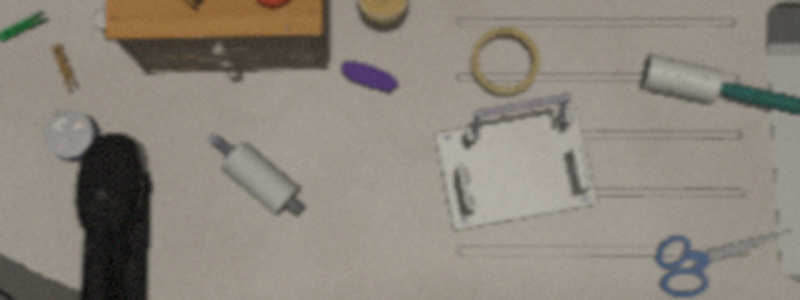

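The top view shows the spindle at (260,178) in the crop, with its thin plunger to the upper left and its stub to the lower right. The holder is at (517,165), with the tall plate on the left, the cup cheek on the right and the bar raised behind. Next I'll fit the poses from depth.

Run:
```python
from h import *
C={n:dict(np.load(n+"0.npz")) for n in("top","scene")}
P=np.vstack([cloud(c) for c in C.values()])
def near(P,x0,x1,y0,y1,z0,z1): return P[(P[:,0]>x0)&(P[:,0]<x1)&(P[:,1]>y0)&(P[:,1]<y1)&(P[:,2]>z0)&(P[:,2]<z1)]
for n in C:
    Q=cloud(C[n])
    t=near(Q,.3,.7,.0,.1,-.05,.05); print(n,"table z",np.median(t[:,2]))
    S=near(Q,.38,.58,.08,.3,.012,.09); 
    top=S[S[:,2]>.035]; m=top.mean(0); d=np.linalg.svd(top[:,:2]-m[:2])[2][0]; d*=np.sign(d[1])
    s=(S[:,:2]-m[:2])@d; print(n,len(S),"roll m",m,"dir",d,np.degrees(np.arctan2(d[1],d[0]))); 
    st=(top[:,:2]-m[:2])@d; pt=(top[:,:2]-m[:2])@[-d[1],d[0]]
    print(" ext all",s.min(),s.max(),"top",np.percentile(st,[1,99]),np.percentile(pt,[1,99]))
    B=near(Q,.36,.66,-.32,-.02,.005,.016); r=cv2.minAreaRect(B[:,:2].astype(np.float32)*1000); print(n,"base",len(B),r)
    for zz in((.03,.082),(.09,.122)):
        A=near(Q,.38,.56,-.3,-.03,*zz); 
        for s0 in(A[A[:,1]<-.2],A[A[:,1]>-.15]):
            if len(s0)>3: print(zz,len(s0),s0.mean(0),s0.min(0),s0.max(0))
    A=near(Q,.5,.62,-.3,-.03,.135,.17); print("bar",len(A),A.mean(0) if len(A) else 0, A.min(0),A.max(0))
```

```text
top table z 0.00015498659647628088
top 539 roll m [0.47035062 0.18455487 0.04559993] dir [0.64097084 0.76756523] 50.1357494767146
 ext all -0.07005539135039368 0.09257724029390844 top [-0.05397507  0.06135232] [-0.02365874  0.02302412]
top base 2092 ((509.7071533203125, -170.9085693359375), (297.55340576171875, 297.18524169921875), 0.04338565096259117)
(0.03, 0.082) 92 [ 0.49195743 -0.23917423  0.06282071] [ 0.45000896 -0.25948984  0.03067837] [ 0.55599268 -0.21847131  0.0816356 ]
(0.03, 0.082) 63 [ 0.46192622 -0.09337512  0.06203401] [ 0.42107861 -0.10817944  0.03213699] [ 0.52853944 -0.07908195  0.08086105]
(0.09, 0.122) 17 [ 0.5294366  -0.22711786  0.09951143] [ 0.4631463  -0.25113415  0.09019337] [ 0.55582853 -0.21482095  0.11287862]
(0.09, 0.122) 39 [ 0.46379915 -0.08988977  0.11183056] [ 0.42108845 -0.10652908  0.09016267] [ 0.53454818 -0.07914235  0.121983  ]
bar 122 [ 0.54703312 -0.15952954  0.15408642] [ 0.53268888 -0.2213419   0.13746215] [ 0.56053644 -0.09995706  0.16088223]
scene table z -0.0016848967337833587
scene 291 roll m [0.46870439 0.17870925 0.04392763] dir [0.627
[... 194 characters left out ...]
), (276.5859375, 298.4389953613281), 89.060791015625)
(0.03, 0.082) 199 [ 0.49258703 -0.24765435  0.06072791] [ 0.4488254  -0.26243194  0.03070994] [ 0.55805782 -0.21579042  0.08199174]
(0.03, 0.082) 201 [ 0.46468435 -0.09834495  0.05635771] [ 0.42029415 -0.11149078  0.03003334] [ 0.53023589 -0.08310047  0.0819451 ]
(0.09, 0.122) 16 [ 0.54821885 -0.22319742  0.10353793] [ 0.48976806 -0.25433911  0.09012857] [ 0.55751125 -0.21795033  0.11846927]
(0.09, 0.122) 89 [ 0.4616468  -0.09378439  0.10654023] [ 0.41947299 -0.11303109  0.09032347] [ 0.53730168 -0.08146249  0.12166969]
bar 92 [ 0.54652673 -0.16498846  0.15003761] [ 0.53109786 -0.22185681  0.13510233] [ 0.560601   -0.10044415  0.15919482]
```

```bash
cat >> h.py <<'E'
from scipy.spatial.transform import Rotation as R
def tool():
    o=get_obs(); return np.array(o["tool_pos"]),R.from_euler("xyz",o["tool_rot"],degrees=True).as_matrix(),o
def wrist(name=None):
    p,Rm,o=tool(); c=read_camera("wrist"); T=np.eye(4);T[:3,:3]=Rm;T[:3,3]=p
    c["cam_to_world"]=T@c["tool_from_camera"]
    if name: cv2.imwrite(f"pics/{name}.png",c["frame"])
    return c
def jawyaw():
    p,Rm,o=tool(); return np.degrees(np.arctan2(Rm[1,2],Rm[0,2]))
E
python3 - <<'E'
from h import *
p,Rm,o=tool(); print(p,Rm.round(3),jawyaw()); c=wrist("w0"); print(c["tool_from_camera"].round(3),c["intrinsics"])
E
```

```text
[0.28555613 0.5839522  0.23361204] [[ 0.    -0.898  0.439]
 [ 0.     0.439  0.898]
 [-1.    -0.     0.   ]] 63.94601799008585
[[ 0.001 -0.276  0.961 -0.15 ]
 [ 0.001 -0.961 -0.276  0.076]
 [ 1.     0.001 -0.     0.001]
 [ 0.     0.     0.     1.   ]] [[324.38796748   0.         256.15314424]
 [  0.         324.38796748 190.24986401]
 [  0.           0.           1.        ]]
```

View pics/w0.png

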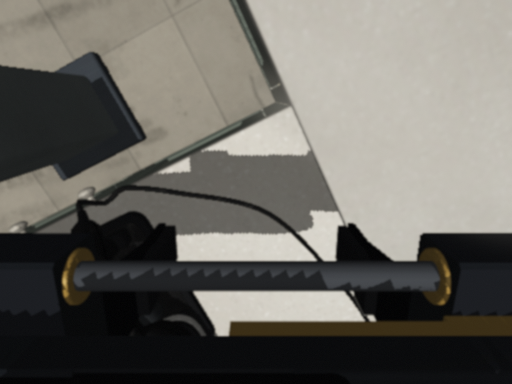

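{"name": "servo_tool", "arguments": {"rows": [40, -40, 0, -7, 0, 60, -80, 0, -14, 0, 80, -120, 0, -21, 0, 95, -160, 0, -28, 0, 110, -200, 0, -35, 0, 125, -240, 0, -42, 0, 140, -280, 0, -49, 0, 155, -320, 0, -56, 0, 170, -360, 0, -63, 0, 185, -401, 0, -70, 0]}}

```text
time_s: 1.68
tool_pos: [0.461, 0.2078, 0.234]
tool_rot: [51.9, 89.9, 45.5]
force: [0.3, 0.3, 0.8]
grip_width: 0.0869
```

{"name": "servo_tool", "arguments": {"rows": [0, 0, 0, -7, 0, 0, 0, 0, -14, 0, 0, 0, 0, -21, 0, 0, 0, 0, -28, 0, 0, 0, 0, -33.5, 0, 0, 0, 0, -33.5, 0, 0, 0, 0, -33.5, 0, 0, 0, 0, -33.5, 0]}}

```text
time_s: 2.35
tool_pos: [0.4606, 0.2098, 0.2336]
tool_rot: [35.3, 90.0, -4.1]
force: [0.5, 0.7, 0.2]
grip_width: 0.0872
```

Run:
```python
from h import *
p,Rm,o=tool(); print(p,jawyaw(),o["qpos"].round(1),o["time_s"])
c=wrist("w1"); r=cut_out("spindle",c); print([(x["score"],x["extent"]) for x in r])
Q=cloud(c); S=Q[(abs(Q[:,0]-.47)<.11)&(abs(Q[:,1]-.183)<.11)&(Q[:,2]>.008)&(Q[:,2]<.07)]
print(len(S)); T=Q[(Q[:,2]<.006)&(Q[:,2]>-.01)]; print("table",np.median(T[:,2]))
np.save("S1.npy",S)
top=S[S[:,2]>.038]; m=top.mean(0); d=np.linalg.svd(top[:,:2]-m[:2],full_matrices=False)[2][0]; d*=np.sign(d[1]); n=np.array([-d[1],d[0]])
print(m,d,np.degrees(np.arctan2(d[1],d[0])))
s=(S[:,:2]-m[:2])@d; t=(S[:,:2]-m[:2])@n
for a in range(-90,111,8):
    k=(s*1000>=a)&(s*1000<a+8)
    if k.sum(): print(a,k.sum(),np.round(1000*np.percentile(t[k],[1,99])),np.round(1000*np.percentile(S[k,2],[1,50,99])))
print(s.min(),s.max())
```

```text
[0.46063144 0.20978012 0.2336454 ] -39.4090790044738 [-4.350e+01  5.000e-01  1.620e+01  1.038e+02 -1.000e-01  7.580e+01
 -6.670e+01] 2.35
[(0.81, [278.6, 165.9, 47.8, 145.5])]
4879
table -0.0007187424988777669
[0.47205069 0.18930713 0.04624623] [0.63520887 0.7723404 ] 50.56452240031519
-82 4 [-5.  5.] [29. 30. 31.]
-74 91 [-9.  9.] [25. 33. 35.]
-66 92 [-9.  9.] [25. 33. 36.]
-58 79 [-22.  24.] [32. 47. 50.]
-50 292 [-25.  25.] [24. 47. 50.]
-42 300 [-24.  25.] [25. 47. 51.]
-34 293 [-24.  25.] [25. 47. 50.]
-26 312 [-25.  25.] [25. 47. 51.]
-18 314 [-25.  25.] [25. 46. 50.]
-10 322 [-24.  25.] [24. 46. 50.]
-2 320 [-24.  25.] [25. 46. 50.]
6 334 [-25.  25.] [24. 47. 50.]
14 335 [-24.  25.] [25. 46. 50.]
22 346 [-24.  24.] [32. 47. 50.]
30 336 [-24.  24.] [30. 47. 51.]
38 354 [-25.  24.] [30. 47. 51.]
46 289 [-23.  23.] [16. 35. 50.]
54 122 [-10.  10.] [20. 31. 37.]
62 103 [-7.  7.] [25. 30. 33.]
70 108 [-8.  7.] [25. 30. 33.]
78 104 [-7.  6.] [26. 30. 32.]
86 29 [-5.  4.] [25. 29. 31.]
-0.07497727448847792 0.08885466883543254
```

View pics/w1.png

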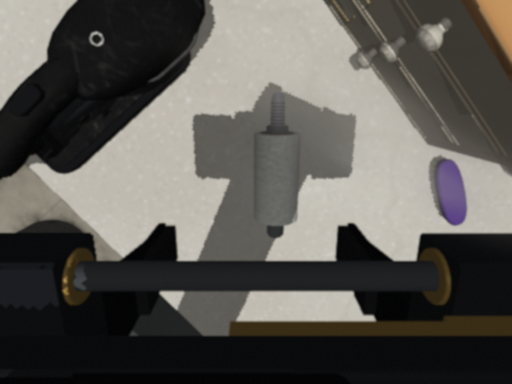

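{"name": "servo_tool", "arguments": {"rows": [5, -12, -30, 0, 0, 9.5, -22.8, -60, 0, 0, 9.5, -22.8, -100, 0, 0, 9.5, -22.8, -135, 0, 0, 9.5, -22.8, -165, 0, 0, 9.5, -22.8, -190, 0, 0, 9.5, -22.8, -204, 0, 0, 9.5, -22.8, -210, 0, 0, 9.5, -22.8, -210, 0, 0, 9.5, -22.8, -210, 0, 0]}}

```text
time_s: 3.28
tool_pos: [0.4707, 0.1872, 0.0242]
tool_rot: [50.2, 90.0, 10.7]
force: [-0.6, -0.5, 0.0]
grip_width: 0.0871
```

{"name": "servo_tool", "arguments": {"rows": [0, 0, 0, 0, 0.3, 0, 0, 0, 0, 0.5, 0, 0, 0, 0, 0.7, 0, 0, 0, 0, 0.7, 0, 0, 0, 0, 0.7, 0, 0, 0, 0, 0.7, 0, 0, 0, 0, 0.7], "force": 35}}

```text
time_s: 3.87
tool_pos: [0.4703, 0.1869, 0.0237]
tool_rot: [36.9, 90.0, -2.7]
force: [-0.2, -0.8, 0.6]
grip_width: 0.0497
```

{"name": "servo_tool", "arguments": {"rows": [0, 0, 30, 0, 0.7, 0, 0, 65, 0, 0.7, 2, -20, 100, 5, 0.7, 4, -50, 135, 10, 0.7, 6, -80, 170, 15, 0.7, 8, -115, 205, 20, 0.7, 9, -150, 235, 25, 0.7, 10, -185, 260, 30, 0.7, 11, -220, 260, 35, 0.7, 12, -255, 260, 40, 0.7]}}

```text
time_s: 4.7
tool_pos: [0.4828, -0.0634, 0.2857]
tool_rot: [12.6, 89.7, 13.4]
force: [2.4, -0.1, -2.4]
grip_width: 0.0497
```

{"name": "servo_tool", "arguments": {"rows": [2, -35, 0, 4, 0.7, 4, -70, 0, 7, 0.7, 5, -105, 0, 10, 0.7, 6, -140, 0, 10, 0.7, 7, -165, 0, 10, 0.7, 7, -171, 0, 10, 0.7, 7, -171, 0, 10, 0.7, 7, -171, 0, 10, 0.7, 7, -171, 0, 10, 0.7]}}

```text
time_s: 5.45
tool_pos: [0.4893, -0.231, 0.2827]
tool_rot: [105.3, 89.9, 115.9]
force: [0.5, 0.3, -2.4]
grip_width: 0.0497
```

Run:
```python
from h import *
p,Rm,o=tool(); print(p,jawyaw(),o["qpos"].round(1),o["time_s"],o["grip_width"])
c=wrist("w2"); np.savez("w2.npz",**c)
```

```text
[ 0.48931787 -0.23101925  0.28270169] 10.595502221335366 [-19.    4.   44.   95.7  -2.8  81.5  36. ] 5.45 0.04967920228080559
```

View pics/w2.png

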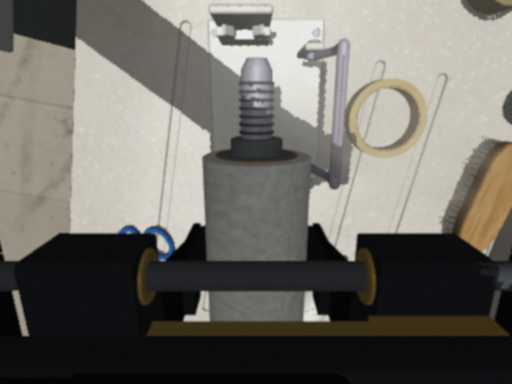

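The wrist view shows the plunger at (257,70), centred ahead of the plate at (240,22). The bar is to the right at (340,110), and the base edges are nearly vertical.

Run:
```python
from h import *
c=dict(np.load("w2.npz")); Q=cloud(c)
p,Rm,o=tool()
def near(P,x0,x1,y0,y1,z0,z1): return P[(P[:,0]>x0)&(P[:,0]<x1)&(P[:,1]>y0)&(P[:,1]<y1)&(P[:,2]>z0)&(P[:,2]<z1)]
T=near(Q,.3,.4,-.2,0,-.02,.02); print("table",np.median(T[:,2]))
B=near(Q,.39,.60,-.2,-.04,.006,.014); print(len(B))
# base edges: fit rotated rectangle w/ 2% trimming by angle search
d0=np.radians(101)
best=None
for a in np.radians(np.arange(95,107,.25)):
    d=np.array([np.cos(a),np.sin(a)]); n=np.array([d[1],-d[0]]) # n = holder x? 
    s=B[:,:2]@d;t=B[:,:2]@n
    e=(np.percentile(t,99.5)-np.percentile(t,.5))
    if best is None or e<best[0]: best=(e,np.degrees(a),np.percentile(t,[.5,99.5]),np.percentile(s,[.5,99.5]))
print("base",best)
# plate top (z>.118)
A=near(Q,.40,.53,-.15,-.04,.112,.13); print("platetop",len(A)); r=cv2.minAreaRect(A[:,:2].astype(np.float32)*1000); print(r, A.mean(0))
u,sv,vt=np.linalg.svd(A[:,:2]-A[:,:2].mean(0),full_matrices=False); n=vt[0]; n*=np.sign(n[0]); print("plate long dir",np.degrees(np.arctan2(n[1],n[0])), np.percentile((A[:,:2]-A[:,:2].mean(0))@n,[1,99]),np.percentile((A[:,:2]-A[:,:2].mean(0))@[-n[1],n[0]],[1,99]))
# bar
A=near(Q,.5,.65,-.26,-.05,.135,.17); u,sv,vt=np.linalg.svd(A-A.mean(0),full_matrices=False);v=vt[0]*np.sign(vt[0][1]); print("bar",len(A),A.mean(0),np.degrees(np.arctan2(v[1],v[0])),np.percentile((A-A.mean(0))@v,[1,99]))
# spindle in tool frame
S=(Q-p)@Rm; S=S[(abs(S[:,2])<.03)&(S[:,0]<.05)&(S[:,0]>-.04)&(S[:,1]>-.05)&(S[:,1]<.13)]
for a in range(20,110,8):
    k=(S[:,1]*1000>=a)&(S[:,1]*1000<a+8)
    if k.sum(): print(a,k.sum(),np.round(1000*np.percentile(S[k,2],[1,50,99]),1),np.round(1000*np.percentile(S[k,0],[1,50,99]),1))
print(np.percentile(S[:,1],[99.5,100]))
# collar/plunger transitions
```

```text
table -0.000822455120815524
8820
base (np.float64(0.16913723887685567), np.float64(106.75), array([0.35295809, 0.52209533]), array([-0.34803524, -0.19874178]))
platetop 813
((448.6414794921875, -86.27920532226562), (55.41923141479492, 8.765315055847168), 10.5648775100708) [ 0.44873048 -0.08706335  0.12134873]
plate long dir 10.58126692746557 [-0.02676262  0.02676054] [-0.00328501  0.0049953 ]
bar 1800 [ 0.54592763 -0.15621577  0.15286697] 100.78005216205162 [-0.06378952  0.05656773]
20 1794 [-23.2   0.3  23.4] [-26.4 -23.1  -9.3]
28 1872 [-23.3  -0.1  23.4] [-26.3 -23.1  -9.3]
36 1977 [-23.2  -0.1  23.4] [-26.5 -23.2  -9.4]
44 2868 [-23.3   0.3  23.3] [-26.3 -19.6  10.9]
52 993 [-11.6   0.3  11.7] [-12.9  -9.8   2.1]
60 584 [-7.3 -0.2  7.4] [-9.1 -6.5 -0.7]
68 639 [-7.6 -0.2  7.4] [-9.2 -6.3 -0.4]
76 660 [-7.2  0.3  7.3] [-9.1 -6.3 -0.5]
84 574 [-6.7 -0.2  6.7] [-8.2 -5.6 -0.8]
92 39 [-4.3  0.2  4.4] [-5.6 -4.  -1. ]
[0.09092048 0.09277658]
```

Run:
```python
from h import *
a=np.radians(100.6); d=np.array([np.cos(a),np.sin(a)]); n=np.array([d[1],-d[0]]); O=np.array([.4654,-.1758])
W=dict(np.load("w2.npz"))
for nm,c in(("wrist",W),("top",dict(np.load("top0.npz"))),("scene",dict(np.load("scene0.npz")))):
    Q=cloud(c); y=1000*(Q[:,:2]-O)@d; x=1000*(Q[:,:2]-O)@n; z=1000*Q[:,2]
    def rep(l,k): print(nm,l,k.sum(),*( [np.round(np.percentile(v[k],[2,50,98]),1) for v in(x,y)] if k.sum()>5 else []))
    rep("plate top",(abs(x)<40)&(abs(y-90)<20)&(z>112)&(z<130))
    rep("pocket",(abs(x)<40)&(abs(y-82)<12)&(z>76)&(z<88))
    rep("cheek top",(abs(x)<40)&(abs(y+70)<20)&(z>78)&(z<90))
    rep("bar",(abs(x-85)<25)&(abs(y)<70)&(z>140)&(z<165))
    k=(abs(x)<90)&(abs(y)<120)&(z>5.5)&(z<14)
    rep("base",k)
    # x-edges near y in 20..100 
    for lo,hi in((30,60),(60,100)):
        kk=k&(y>lo)&(y<hi); h,_=np.histogram(x[kk],np.arange(-90,92,4)); print(lo,hi,h)
```

```text
wrist plate top 813 [-26.1   0.1  25.9] [87.1 89.9 95.2]
wrist pocket 311 [-24.4  -1.1  24.8] [78.2 86.3 87.7]
wrist cheek top 0
wrist bar 1784 [78.8 82.4 88.1] [-57.7   6.1  59.9]
wrist base 9257 [-42.7  42.8  88.2] [-45.8  35.  103.7]
30 60 [ 0  0  0  0  0  0  0  0  0  0  0 54 83 83 90 79 80 88 90 78 72 15  1  0
  0  0  0  0  0  4 34 75 78 87 87 86 79 85 84 86 82 86 82 83 85]
60 100 [  0   0   0   0   0   0   0   0   0   0   0  77 114 115  65  61  56  52
  55  63  52  51  59  39  36  41  42  36  39  73 108 125 122 111 122 119
 119 118 101  80  72  51  55  49  50]
top plate top 46 [-27.   -1.4  25.5] [86.2 90.5 93.8]
top pocket 12 [-26.9 -15.1  19.3] [76.9 79.9 93.2]
top cheek top 80 [-26.4  -3.4  25.9] [-80.5 -71.9 -64. ]
top bar 120 [78.9 82.9 88.5] [-58.3  -0.2  58.2]
top base 1567 [-60.3  21.3  87.3] [-94.4   7.7 103.7]
30 60 [ 0  0  0  0  2  1  0  2  2  0  0  6 11  9  8  9  8 10 10  8  7 11  8  6
  8  8  7  7  8 10  9  6  7  7 10  7  7  6  9  8  9  6  6  6  4]
60 100 [ 0  0  0  0  1  0  1  0  1  2  0  7  8  9 12  9  5  6  6  4  1  4  5  6
  5  2  9  5  5  4  5  8  7  8 10 13  7 11  7  9 10  9 10  8  8]
scene plate top 41 [-29.   -2.6  23.2] [84.7 87.  92.9]
scene pocket 35 [-28.8  -1.2  22.6] [76.  85.  91.1]
scene cheek top 68 [-28.9  -2.1  25.2] [-83.2 -72.4 -63.6]
scene bar 88 [77.4 81.8 87.1] [-61.5  -3.8  57.3]
scene base 947 [-44.3  15.7  87.3] [-95.8   4.8  97.1]
30 60 [0 0 0 0 0 0 0 0 0 0 1 3 9 7 5 6 2 5 6 4 5 6 4 5 7 4 6 5 3 5 7 3 5 3 5 6 4
 2 7 4 6 5 3 6 6]
60 100 [0 0 0 0 0 0 0 0 0 0 1 8 7 4 8 7 2 2 3 3 2 4 2 4 4 3 5 3 3 2 5 4 6 3 7 4 6
 5 7 4 3 5 2 2 2]
```

{"name": "servo_tool", "arguments": {"rows": [1, 26, 0, 0, 0.7, 2.2, 52, -10, 0, 0.7, 2.2, 52, -40, 0, 0.7, 2.2, 52, -75, 0, 0.7, 2.2, 52, -110, 0, 0.7, 2.2, 52, -140, 0, 0.7, 2.2, 52, -158, 0, 0.7, 2.2, 52, -163, 0, 0.7, 2.2, 52, -163, 0, 0.7]}}

```text
time_s: 6.25
tool_pos: [0.4904, -0.1795, 0.119]
tool_rot: [156.6, 89.8, 167.2]
force: [-0.5, -0.1, -1.8]
grip_width: 0.0496
```

{"name": "servo_tool", "arguments": {"rows": [6, 1.1, 0, 0, 0.7, 12, 2.2, 0, 0, 0.7, 17, 3.2, 0, 0, 0.7, 22, 4.1, 0, 0, 0.7, 27, 5.1, 0, 0, 0.7, 31, 5.8, 0, 0, 0.7, 35, 6.6, 0, 0, 0.7, 39, 7.3, 0, 0, 0.7, 39, 7.3, 0, 0, 0.7, 39, 7.3, 0, 0, 0.7]}}

```text
time_s: 7.08
tool_pos: [0.5307, -0.1738, 0.1202]
tool_rot: [-34.6, 90.0, -24.2]
force: [-0.3, 0.8, -3.0]
grip_width: 0.0498
```

```bash
cat >> h.py <<'E'
_a=np.radians(100.6); d=np.array([np.cos(_a),np.sin(_a)]); n=np.array([d[1],-d[0]]); O=np.array([.4654,-.1758])
def hold(P): P=np.atleast_2d(P); return np.stack([1000*(P[:,:2]-O)@n,1000*(P[:,:2]-O)@d,1000*P[:,2]],1)
E
python3 - <<'E'
from h import *
p,Rm,o=tool(); print(hold(p),jawyaw(),o["time_s"],o["force"])
c=wrist("w3"); H=hold(cloud(c)); k=(abs(H[:,0]-100)<40)&(abs(H[:,1]-20)<30)&(H[:,2]>120)&(H[:,2]<165); print(k.sum(),np.percentile(H[k],[5,50,95],axis=0))
t=read_camera("scene"); cv2.imwrite("pics/s3.png",cv2.resize(t["frame"][130:290,180:380],None,fx=3.5,fy=3.5,interpolation=cv2.INTER_CUBIC))
E
```

```text
[[ 64.50455025 -10.04888279 120.24053551]] 10.452471860301907 7.0833 [-0.32495398  0.77879596 -3.02226954]
10980 [[ 6.18056348e+01 -7.66886850e-02  1.29041463e+02]
 [ 7.91953428e+01  2.41533341e+01  1.44078019e+02]
 [ 1.07630585e+02  4.65405413e+01  1.47462516e+02]]
```

View pics/w3.png

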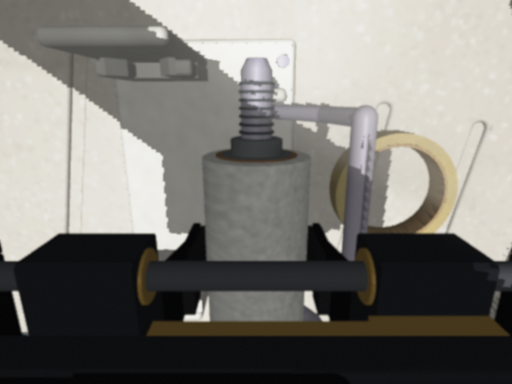

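View pics/s3.png

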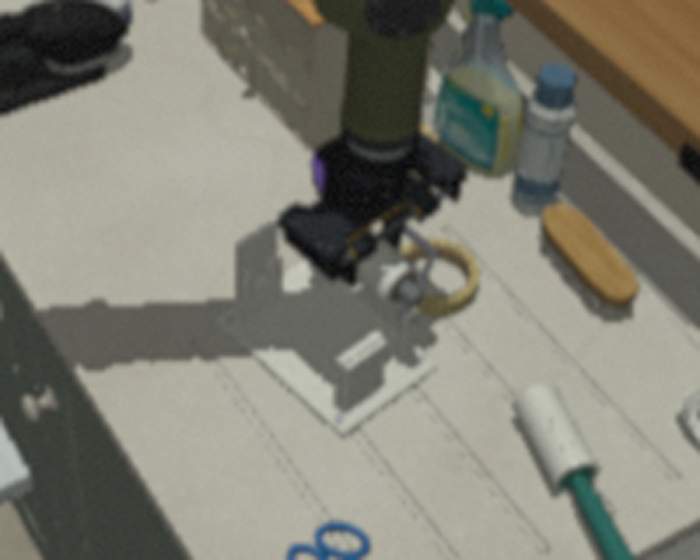

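Run:
```python
from h import *
c=wrist()
for u,v in((355,160),(358,180),(356,200),(365,120)): print(hold(w(c,u,v)))
```

```text
[[103.05770489  42.72477462 145.01873502]]
[[104.73682701  34.77727871 145.59082124]]
[[104.79649373  26.27726093 145.0946733 ]]
[[105.2720095   58.1530907  145.96482439]]
```

{"name": "servo_tool", "arguments": {"rows": [-15, -2.8, 0, 0, 0.7, -32, -6, 0, 0, 0.7, -48, -9, 0, 0, 0.7, -60, -11.3, 0, 0, 0.7, -63.4, -11.9, -6, 0.1, 0.7, -63.4, -11.9, -14, 0.1, 0.7, -63.4, -11.9, -18.5, 0.1, 0.7, -63.4, -11.9, -18.5, 0.1, 0.7, -63.4, -11.9, -18.5, 0.1, 0.7]}}

```text
time_s: 7.98
tool_pos: [0.4671, -0.1855, 0.1011]
tool_rot: [-157.3, 89.9, -146.7]
force: [0.1, 1.0, -1.6]
grip_width: 0.0498
```

Run:
```python
from h import *
p,Rm,o=tool(); print(hold(p),jawyaw(),o["time_s"],o["force"])
c=wrist("w4"); H=hold(cloud(c)); 
k=(abs(H[:,0])<40)&(abs(H[:,1]-92)<12)&(H[:,2]>115)&(H[:,2]<130);print(k.sum(),np.percentile(H[k],[2,50,98],axis=0).round(1))
k=(abs(H[:,0])<7.5)&(H[:,1]>60)&(H[:,1]<84)&(H[:,2]>95)&(H[:,2]<112);print(k.sum(),np.percentile(H[k],[2,50,98],axis=0).round(1),H[k].max(0))
```

```text
[[-9.00341069e-02 -9.83045939e+00  1.01100717e+02]] 10.581846662313255 7.9833 [ 0.05285994  0.99091154 -1.56711715]
3829 [[-2.610e+01  8.740e+01  1.161e+02]
 [-1.000e-01  9.060e+01  1.225e+02]
 [ 2.560e+01  9.490e+01  1.243e+02]]
1749 [[ -6.7  60.5 102.2]
 [ -0.2  71.2 107.3]
 [  6.8  82.4 109.7]] [  7.32194604  83.05785713 111.70947593]
```

View pics/w4.png

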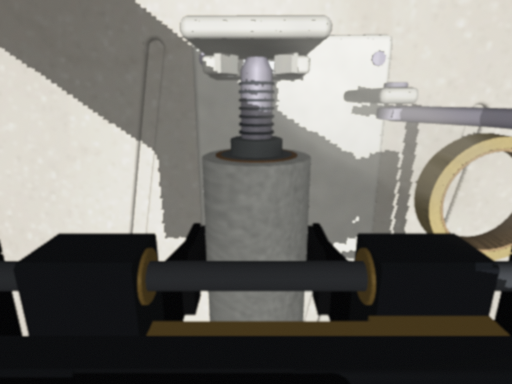

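{"name": "servo_tool", "arguments": {"rows": [-0.7, 4, 0, 0, 0.7, -1.2, 6.5, 0, 0, 0.7, -1.7, 9, 0, 0, 0.7, -2.1, 11.5, 0, 0, 0.7, -2.6, 14, 0, 0, 0.7, -3, 16.5, 0, 0, 0.7, -3.5, 19, 0, 0, 0.7, -4, 21.2, 0, 0, 0.7, -4, 21.2, 0, 0, 0.7, -4, 21.2, 0, 0, 0.7]}}

```text
time_s: 8.87
tool_pos: [0.4632, -0.165, 0.102]
tool_rot: [-43.8, 89.9, -33.2]
force: [1.9, -4.3, -3.2]
grip_width: 0.0499
```

Run:
```python
from h import *
p,Rm,o=tool(); print(hold(p),jawyaw(),o["time_s"],o["force"])
c=wrist("w5"); S=(cloud(c)-p)@Rm*1000
S=S[(abs(S[:,2])<30)&(S[:,0]<50)&(S[:,0]>-40)&(S[:,1]>-50)&(S[:,1]<72)]
for a in range(20,80,6):
    k=(S[:,1]>=a)&(S[:,1]<a+6)
    if k.sum(): print(a,k.sum(),np.round(np.percentile(S[k,2],[1,50,99]),1),np.round(np.percentile(S[k,0],[1,50,99]),1))
```

```text
[[ -0.12863787  11.00494001 101.96487159]] 10.539454629028782 8.8667 [ 1.88028296 -4.32016573 -3.17503431]
20 1345 [-23.2  -0.   23.4] [-26.5 -23.3  -9.6]
26 1375 [-23.1   0.4  23.3] [-26.6 -23.2  -9.7]
32 1451 [-23.1  -0.   23.6] [-26.5 -23.3  -9.7]
38 1476 [-23.2   0.1  23.5] [-26.4 -23.2  -9.5]
44 1563 [-23.1   0.3  23.4] [-26.5 -23.3  -9.4]
50 1797 [-22.8  -0.1  23. ] [-25.3 -11.6  14. ]
56 666 [-11.    0.1  11.3] [-12.9  -7.6   1.6]
62 518 [-23.9  -0.1  23. ] [-9.2 -6.1 30.4]
68 836 [-27.1  -0.1  26.7] [-7.9 21.4 47.7]
```

View pics/w5.png

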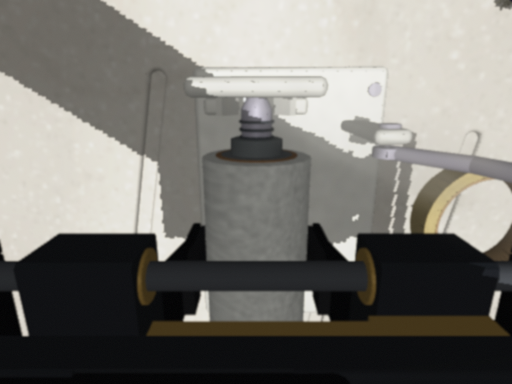

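{"name": "servo_tool", "arguments": {"rows": [-0.2, 1, 0, 0, 0.7, -0.2, 1, -4, 0, 0.7, -0.2, 1, -9, 0, 0.7, -0.2, 1, -14, 0, 0.7, -0.2, 1, -19, 0, 0.7, -0.2, 1, -24, 0, 0.7, -0.2, 1, -29, 0, 0.7, -0.2, 1, -34, 0, 0.7, -0.2, 1, -38, 0, 0.7, -0.2, 1, -38, 0, 0.7]}}

```text
time_s: 9.75
tool_pos: [0.4628, -0.1642, 0.0636]
tool_rot: [-66.2, 90.0, -55.7]
force: [1.8, -6.3, 0.9]
grip_width: 0.0497
```

Run:
```python
from h import *
p,Rm,o=tool(); print(hold(p),jawyaw(),o["time_s"],o["force"])
c=wrist("w6"); S=(cloud(c)-p)@Rm*1000
S=S[(abs(S[:,2])<30)&(S[:,0]<50)&(S[:,0]>-40)&(S[:,1]>-50)&(S[:,1]<72)]
for a in range(38,72,4):
    k=(S[:,1]>=a)&(S[:,1]<a+4)
    if k.sum(): print(a,k.sum(),np.round(np.percentile(S[k,2],[1,50,99]),1),np.round(np.percentile(S[k,0],[1,50,99]),1))
t=read_camera("scene"); cv2.imwrite("pics/s6.png",cv2.resize(t["frame"][150:290,220:340],None,fx=4,fy=4,interpolation=cv2.INTER_CUBIC))
```

```text
[[-0.43397096 11.88080193 63.61520959]] 10.504758702393879 9.75 [ 1.7507242  -6.30951068  0.94805302]
38 981 [-23.2  -0.1  23. ] [-26.6 -23.4 -10.1]
42 1014 [-23.1   0.3  23.4] [-26.6 -23.3  -9.7]
46 1058 [-23.4  -0.1  23.2] [-26.7 -23.4  -9.3]
50 1570 [-22.9  -0.1  23.2] [-25.5 -12.4  13.9]
54 473 [-11.5   0.3  11.8] [-13.2 -10.9  -1.7]
58 421 [-10.5   0.3  10.8] [-12.7  -7.1   5.7]
62 319 [-7.3 -0.1  7.4] [-9.2 -6.8 -0.2]
66 1083 [-26.6  -0.1  26.9] [-19.4  -9.4   9.9]
70 631 [-27.1  -0.1  27. ] [-19.5  -9.7  10.1]
```

View pics/w6.png

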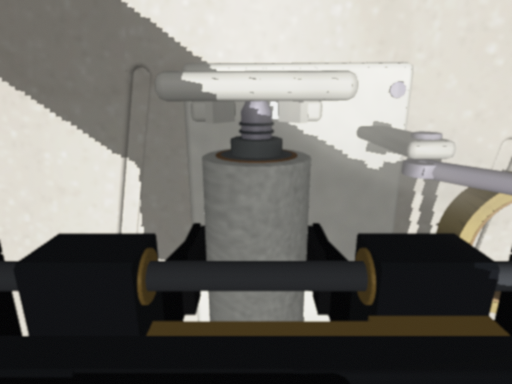

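View pics/s6.png

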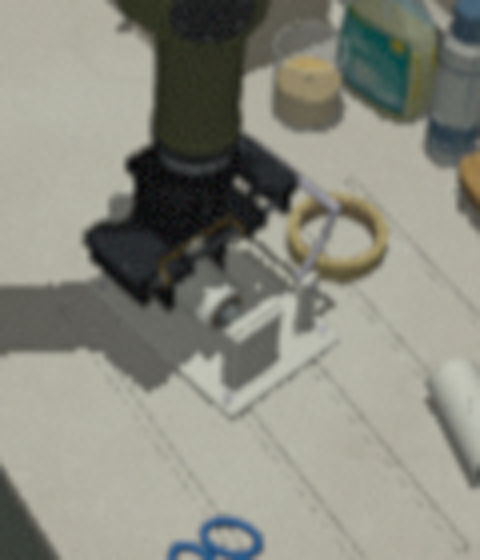

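{"name": "servo_tool", "arguments": {"rows": [0.6, -1.5, -0.7, 0, 0.7, 0.9, -3, -0.7, 0, 0.7, 1.2, -4.5, -0.7, 0, 0.7, 1.5, -6, -0.7, 0, 0.7, 1.8, -7.5, -0.7, 0, 0.7, 2, -9, -0.7, 0, 0.7, 2.3, -10.5, -0.7, 0, 0.7, 2.6, -12, -0.7, 0, 0.7, 2.7, -12.5, -0.7, 0, 0.7, 2.7, -12.5, -0.7, 0, 0.7]}}

```text
time_s: 10.68
tool_pos: [0.4652, -0.1759, 0.0629]
tool_rot: [112.4, 90.0, 123.0]
force: [0.9, -3.2, -0.1]
grip_width: 0.0496
```

Run:
```python
from h import *
p,Rm,o=tool(); print(hold(p),jawyaw(),o["time_s"],o["force"])
c=wrist("w7"); S=(cloud(c)-p)@Rm*1000
S=S[(abs(S[:,2])<30)&(S[:,0]<50)&(S[:,0]>-40)&(S[:,1]>-50)&(S[:,1]<90)]
for a in range(38,90,4):
    k=(S[:,1]>=a)&(S[:,1]<a+4)
    if k.sum(): print(a,k.sum(),np.round(np.percentile(S[k,2],[1,50,99]),1),np.round(np.percentile(S[k,0],[1,50,99]),1))
```

```text
[[-2.14080728e-01 -2.11962467e-02  6.28540618e+01]] 10.538494145331219 10.6833 [ 0.90463524 -3.21277297 -0.10231567]
38 986 [-23.2   0.2  23. ] [-26.6 -23.4 -10.2]
42 1018 [-23.   -0.1  23.4] [-26.6 -23.4  -9.7]
46 1055 [-23.3  -0.1  23.1] [-26.8 -23.4  -9.7]
50 1566 [-22.9  -0.1  23.1] [-25.6 -12.4  13.4]
54 480 [-11.5  -0.1  11.8] [-13.3 -10.8  -1.7]
58 431 [-10.5  -0.1  10.8] [-12.5  -7.1   1.8]
62 290 [-7.3 -0.1  7.3] [-9.6 -6.7 -0.9]
66 300 [-7.6 -0.1  7.4] [-9.6 -6.8 -1.4]
70 322 [-7.5 -0.1  7.4] [-9.1 -6.8 -0.6]
74 335 [-7.4 -0.1  7.6] [-9.3 -6.8 -0.4]
78 1320 [-27.1  -0.1  26.8] [-20.1  -9.8  18. ]
82 1372 [-27.2  -0.1  26.9] [-20.2 -10.5   9.6]
86 1630 [-25.2   0.3  25.2] [-39.7 -19.7   9.3]
```

View pics/w7.png

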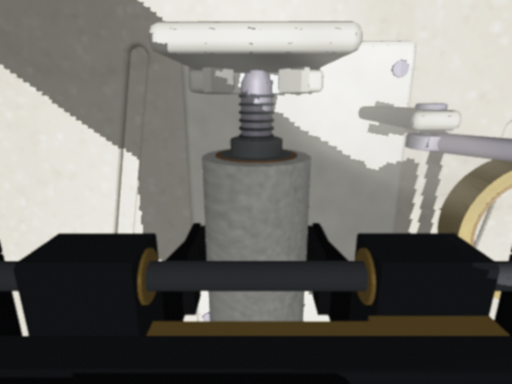

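{"name": "servo_tool", "arguments": {"rows": [0.1, -0.6, -0.6, 0, 0.7, 0.2, -1.1, -1.2, 0, 0.7, 0.2, -1.1, -1.6, 0, 0.7, 0.2, -1.1, -1.6, 0, 0.7]}}

```text
time_s: 11.07
tool_pos: [0.4654, -0.1761, 0.0612]
tool_rot: [97.4, 89.9, 108.0]
force: [0.4, 1.4, -0.1]
grip_width: 0.0496
```

{"name": "servo_tool", "arguments": {"rows": [0, 0, 0, 0, 0.42, 0, 0, 0, 0, 0.41, 0, 0, 0, 0, 0.4, 0, 0, 0, 0, 0.35, 0, 0, 0, 0, 0.25, 0, 0, 0, 0, 0.1, 0, 0, 0, 0, 0, 0, 0, 0, 0, 0]}}

```text
time_s: 11.73
tool_pos: [0.4655, -0.1772, 0.0614]
tool_rot: [-71.5, 90.0, -61.0]
force: [0.3, -0.2, 0.2]
grip_width: 0.0751
```

Run:
```python
from h import *
p,Rm,o=tool(); print(hold(p),jawyaw(),o["time_s"],o["force"])
c=wrist("w8"); H=hold(cloud(c)); H=H[(abs(H[:,0])<30)&(H[:,2]>20)]
for a in range(30,90,4):
    k=(H[:,1]>=a)&(H[:,1]<a+4)
    if k.sum(): print(a,k.sum(),np.round(np.percentile(H[k,0],[1,50,99]),1),np.round(np.percentile(H[k,2],[1,50,99]),1))
```

```text
[[-0.17756601 -1.34802513 61.37806589]] 10.543040168270105 11.7333 [ 0.31855099 -0.17234706  0.16404808]
30 4941 [-29.2   0.1  29.3] [ 73.5 135.  137.9]
34 967 [-23.1  -0.2  23.1] [71.2 84.6 87.8]
38 993 [-23.2   0.2  23.4] [70.7 84.6 87.9]
42 1017 [-23.2  -0.2  23.2] [71.3 84.6 87.8]
46 1088 [-23.4   0.2  23.5] [70.8 84.5 87.9]
50 1469 [-23.   -0.2  22.9] [47.7 73.1 86.4]
54 475 [-11.6  -0.2  11.6] [62.9 72.  74.5]
58 415 [-10.3   0.2  10.6] [57.3 68.2 73.8]
62 286 [-7.1  0.2  7.1] [61.5 67.9 70.4]
66 320 [-7.2  0.2  7.7] [62.8 68.  70.4]
70 307 [-7.7 -0.2  7.7] [61.3 67.8 70.6]
74 333 [-7.2  0.2  7.5] [61.7 67.9 70.5]
78 1493 [-27.3  -0.6  26.7] [22.4 72.3 82.8]
82 1392 [-27.4  -0.2  26.9] [53.4 73.3 83.2]
86 5837 [-25.8  -0.4  25.6] [ 54.8 116.5 123.9]
```

View pics/w8.png

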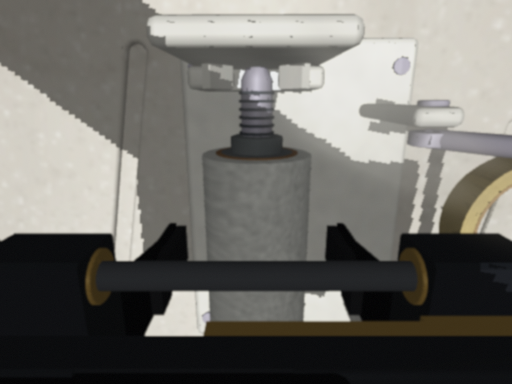

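{"name": "servo_tool", "arguments": {"rows": [0, 0, 0, 0, 0, 0, 0, 0, 0, 0, 0, 0, 5, 0, 0, 0, 0, 15, 0, 0, 0, 0, 35, 0, 0, 0, 0, 65, 0, 0, 0, 0, 100, 0, 0, 0, 0, 140, 0, 0, 0, 0, 170, 0, 0, 0, 0, 170, 0, 0]}}

```text
time_s: 12.62
tool_pos: [0.469, -0.1787, 0.2389]
tool_rot: [-14.3, 89.3, -3.8]
force: [1.1, 0.5, -0.7]
grip_width: 0.0872
```

Run:
```python
from h import *
p,Rm,o=tool(); print(p,hold(p),jawyaw(),o["time_s"],o["grip_width"])
c=wrist("w9"); H=hold(cloud(c)); 
k=(abs(H[:,0]-105)<30)&(abs(H[:,1])<70)&(H[:,2]>128)&(H[:,2]<165); print(k.sum(),np.percentile(H[k],[2,50,98],axis=0).round(1))
t=read_camera("scene"); cv2.imwrite("pics/s9.png",cv2.resize(t["frame"][150:290,220:340],None,fx=4,fy=4,interpolation=cv2.INTER_CUBIC))
```

```text
[ 0.46897893 -0.17867203  0.23888404] [[  2.98954271  -3.48136958 238.88403677]] 10.50706527185186 12.6167 0.08719243069418435
1986 [[100.7 -45.3 132.2]
 [105.   15.4 145.3]
 [110.5  61.5 148.9]]
```

View pics/w9.png

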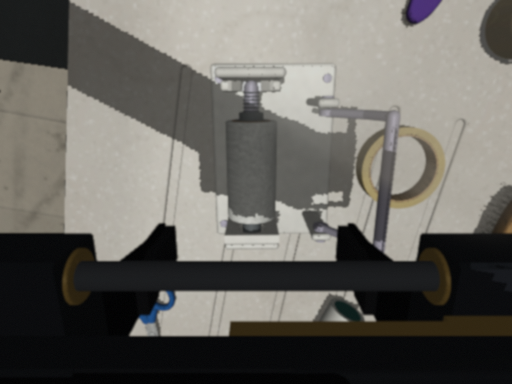

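View pics/s9.png

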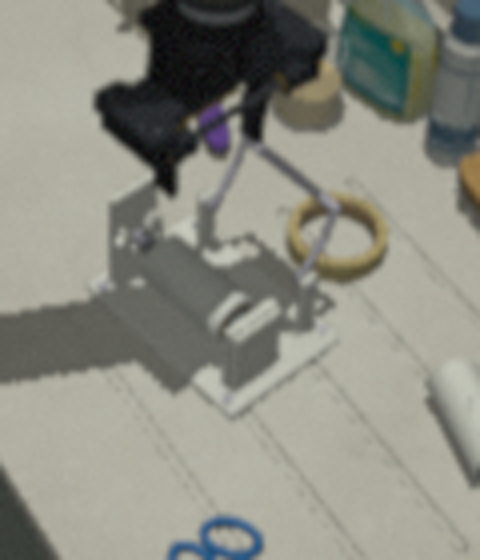

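Run:
```python
from h import *
for nm in("top","scene"):
    Q=cloud(dict(np.load(nm+"0.npz")))
    k=(Q[:,0]>.6)&(Q[:,0]<.95)&(Q[:,1]>-.35)&(Q[:,1]<.15)&(Q[:,2]>.1)
    for x0 in np.arange(.6,.95,.05):
        kk=k&(Q[:,0]>=x0)&(Q[:,0]<x0+.05); print(nm,round(x0,2),kk.sum(),Q[kk].min(0).round(2) if kk.sum() else "",Q[kk].max(0).round(2) if kk.sum() else "")
```

```text
top 0.6 4957 [ 0.6  -0.35  0.1 ] [0.65 0.15 0.51]
top 0.65 4099 [ 0.65 -0.35  0.19] [0.7  0.15 0.51]
top 0.7 6616 [ 0.7  -0.35  0.5 ] [0.75 0.15 0.73]
top 0.75 8302 [ 0.75 -0.35  0.49] [0.8  0.15 0.74]
top 0.8 1915 [ 0.8  -0.35  0.49] [0.85 0.15 0.73]
top 0.85 2188 [ 0.85 -0.32  0.5 ] [0.88 0.15 0.63]
top 0.9 0  
scene 0.6 2365 [ 0.6  -0.35  0.1 ] [0.65 0.15 0.51]
scene 0.65 1720 [ 0.65 -0.35  0.1 ] [0.7  0.15 0.5 ]
scene 0.7 3554 [ 0.7  -0.35  0.1 ] [0.75 0.15 0.73]
scene 0.75 5754 [ 0.75 -0.35  0.1 ] [0.8  0.15 0.73]
scene 0.8 1693 [ 0.8  -0.35  0.1 ] [0.85 0.14 0.73]
scene 0.85 6424 [ 0.85 -0.35  0.1 ] [0.88 0.15 0.84]
scene 0.9 0
```

Run:
```python
from h import *
for nm in("top","scene"):
    Q=cloud(dict(np.load(nm+"0.npz")))
    for y0 in np.arange(-.4,.2,.1):
        k=(Q[:,0]>.45)&(Q[:,0]<.8)&(Q[:,1]>=y0)&(Q[:,1]<y0+.1)
        a=k&(Q[:,2]>.4); b=k&(Q[:,2]>.06)&(Q[:,2]<.4)
        print(nm,round(y0,1),"shelf",a.sum(),Q[a].min(0).round(3) if a.sum() else "","low",b.sum(),Q[b].min(0).round(2) if b.sum() else "",Q[b].max(0).round(2) if b.sum() else "")
t=read_camera("top"); cv2.imwrite("pics/t9.png",cv2.resize(t["frame"],(800,600)))
s=read_camera("scene"); cv2.imwrite("pics/s9b.png",cv2.resize(s["frame"],(800,600)))
```

```text
top -0.4 shelf 3683 [ 0.599 -0.4    0.47 ] low 0  
top -0.3 shelf 4018 [ 0.599 -0.3    0.471] low 164 [ 0.45 -0.26  0.06] [ 0.56 -0.2   0.16]
top -0.2 shelf 4637 [ 0.599 -0.2    0.469] low 121 [ 0.52 -0.2   0.07] [ 0.56 -0.1   0.16]
top -0.1 shelf 5625 [ 0.599 -0.1    0.468] low 83 [ 0.45 -0.1   0.06] [ 0.72 -0.    0.15]
top -0.0 shelf 5350 [0.6   0.002 0.466] low 152 [0.63 0.   0.06] [0.73 0.1  0.21]
top 0.1 shelf 4712 [0.6   0.1   0.465] low 923 [0.62 0.1  0.06] [0.69 0.2  0.23]
top 0.2 shelf 4476 [0.6   0.2   0.469] low 981 [0.61 0.2  0.06] [0.69 0.3  0.24]
scene -0.4 shelf 2821 [ 0.597 -0.4    0.466] low 0  
scene -0.3 shelf 1941 [ 0.597 -0.3    0.465] low 197 [ 0.45 -0.26  0.06] [ 0.56 -0.2   0.16]
scene -0.2 shelf 3112 [ 0.598 -0.2    0.465] low 268 [ 0.46 -0.2   0.06] [ 0.8 -0.1  0.2]
scene -0.1 shelf 2270 [ 0.598 -0.1    0.466] low 462 [ 0.45 -0.1   0.06] [ 0.8  -0.    0.25]
scene -0.0 shelf 2207 [0.598 0.    0.466] low 985 [0.62 0.   0.06] [0.8  0.1  0.26]
scene 0.1 shelf 1604 [0.598 0.1   0.466] low 1396 [0.62 0.1  0.06] [0.8  0.2  0.25]
scene 0.2 shelf 1184 [0.596 0.2   0.464] low 960 [0.61 0.2  0.06] [0.8 0.3 0.3]
```

View pics/t9.png

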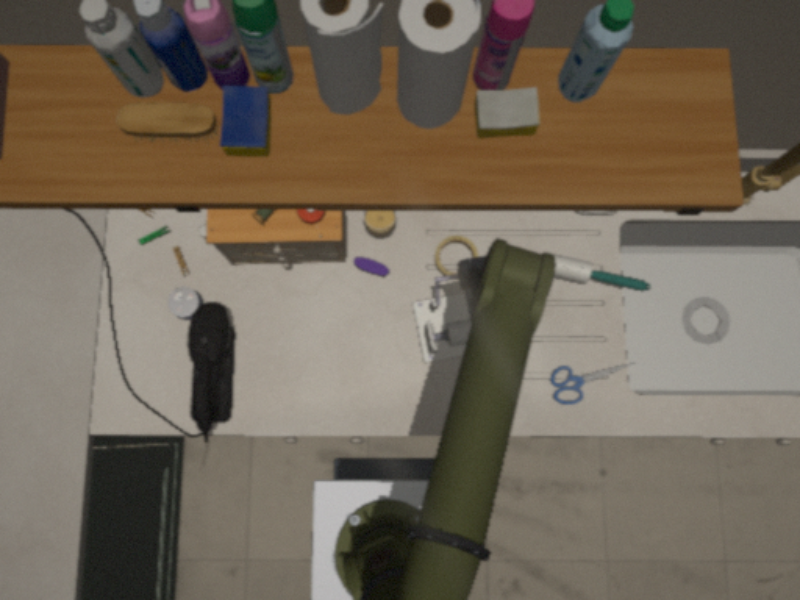

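View pics/s9b.png

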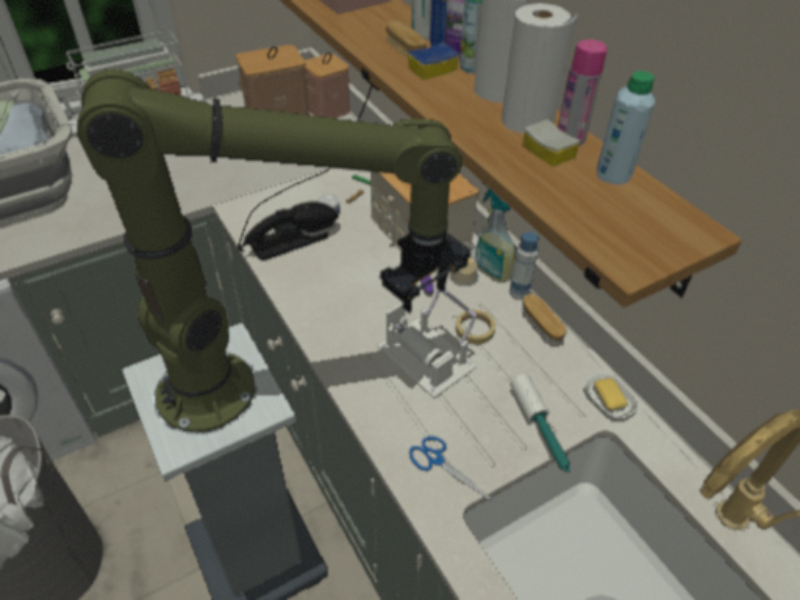

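Run:
```python
from h import *
for nm in("top","scene"):
    Q=cloud(read_camera(nm)); p=tool()[0]
    k=(abs(Q[:,0]-p[0])<.13)&(abs(Q[:,1]-p[1])<.13)&(Q[:,2]>.28)&(Q[:,0]<.594)
    for z0 in np.arange(.28,.66,.04):
        kk=k&(Q[:,2]>=z0)&(Q[:,2]<z0+.04)
        if kk.sum(): print(nm,round(z0,2),kk.sum(),Q[kk].max(0).round(3),Q[kk].min(0).round(3))
```

```text
top 0.28 131 [ 0.549 -0.125  0.32 ] [ 0.449 -0.162  0.294]
top 0.32 199 [ 0.561 -0.126  0.338] [ 0.486 -0.172  0.322]
top 0.36 15 [ 0.484 -0.14   0.4  ] [ 0.457 -0.145  0.381]
top 0.4 10 [ 0.484 -0.14   0.439] [ 0.461 -0.145  0.4  ]
top 0.44 2 [ 0.47  -0.139  0.442] [ 0.465 -0.142  0.44 ]
top 0.52 1 [ 0.444 -0.127  0.557] [ 0.444 -0.127  0.557]
top 0.56 39 [ 0.509 -0.115  0.6  ] [ 0.407 -0.142  0.565]
top 0.6 1903 [ 0.515 -0.095  0.64 ] [ 0.336 -0.228  0.6  ]
top 0.64 1373 [ 0.46  -0.096  0.668] [ 0.335 -0.207  0.64 ]
scene 0.28 365 [ 0.562 -0.147  0.32 ] [ 0.367 -0.233  0.28 ]
scene 0.32 665 [ 0.564 -0.129  0.36 ] [ 0.364 -0.234  0.32 ]
scene 0.36 352 [ 0.497 -0.147  0.4  ] [ 0.409 -0.226  0.361]
scene 0.4 225 [ 0.496 -0.157  0.44 ] [ 0.426 -0.218  0.4  ]
scene 0.44 251 [ 0.491 -0.161  0.48 ] [ 0.427 -0.217  0.44 ]
scene 0.48 288 [ 0.493 -0.158  0.52 ] [ 0.427 -0.217  0.48 ]
scene 0.52 199 [ 0.487 -0.168  0.56 ] [ 0.407 -0.227  0.52 ]
scene 0.56 571 [ 0.513 -0.163  0.6  ] [ 0.335 -0.233  0.56 ]
scene 0.6 1250 [ 0.51  -0.119  0.64 ] [ 0.335 -0.231  0.6  ]
scene 0.64 351 [ 0.423 -0.126  0.664] [ 0.335 -0.179  0.64 ]
```

Run:
```python
from h import *
p,Rm,o=tool(); print(p,hold(p),o["time_s"])
q=O+.073*n; print(q,1000*(q-p[:2]))
```

```text
[ 0.4645674  -0.17690833  0.23010278] [[ -1.02226989  -0.93626028 230.10277827]] 12.9167
[ 0.53715428 -0.16237155] [72.58687935 14.53677985]
```

{"name": "servo_tool", "arguments": {"rows": [15, 3, 0, 0, 0, 35, 7, 0, 0, 0, 55, 11, 0, 0, 0, 68, 13.6, 0, 0, 0, 72.5, 14.5, 0, 0, 0, 72.5, 14.5, -15, 0, 0, 72.5, 14.5, -40, 0, 0, 72.5, 14.5, -65, 0, 0, 72.5, 14.5, -65, 0, 0, 72.5, 14.5, -65, 0, 0]}}

```text
time_s: 13.75
tool_pos: [0.5362, -0.1627, 0.165]
tool_rot: [168.3, 89.8, 178.8]
force: [0.9, -0.5, -0.0]
grip_width: 0.0868
```

Run:
```python
from h import *
p,Rm,o=tool(); print(p,hold(p),o["time_s"],o["force"])
c=wrist("w10")
t=read_camera("scene"); cv2.imwrite("pics/s10.png",cv2.resize(t["frame"][110:270,220:360],None,fx=3.7,fy=3.7,interpolation=cv2.INTER_CUBIC))
```

```text
[ 0.53622081 -0.16267256  0.16502428] [[ 7.20270890e+01 -1.24162573e-01  1.65024276e+02]] 13.75 [ 0.91647949 -0.53253176 -0.04558094]
```

View pics/w10.png

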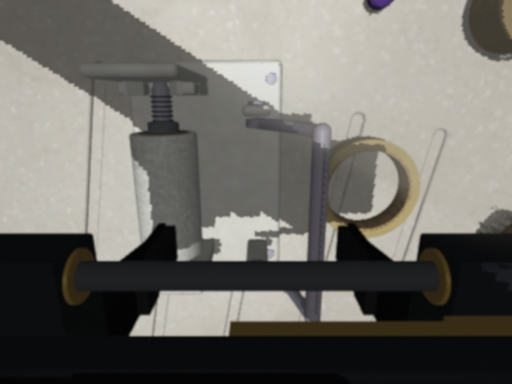

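View pics/s10.png

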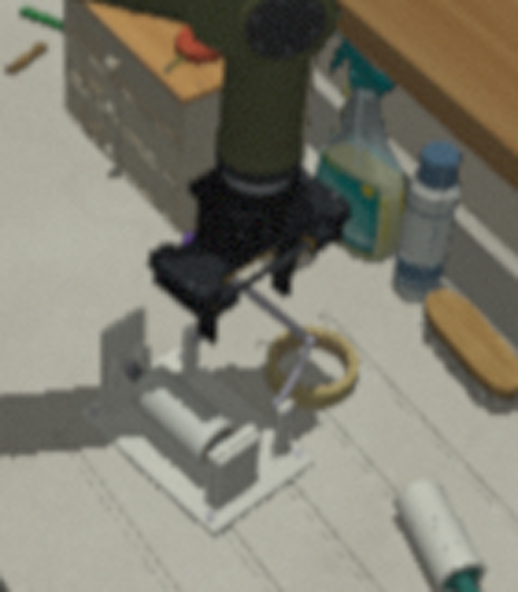

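{"name": "servo_tool", "arguments": {"rows": [0, 0, -10, 0, 0, 0, 0, -20, 0, 0, 0, 0, -26, 0, 0, -6, -1.1, -28, 0, 0, -14, -2.6, -30, 0, 0, -22, -4.1, -32, 0, 0, -30, -5.6, -34, 0, 0, -38, -7.1, -36, 0, 0, -46, -8.6, -36, 0, 0, -54, -10.1, -36, 0, 0]}}

```text
time_s: 14.68
tool_pos: [0.4827, -0.173, 0.1302]
tool_rot: [140.5, 90.0, 151.0]
force: [0.9, -0.6, -1.0]
grip_width: 0.0873
```

{"name": "servo_tool", "arguments": {"rows": [-8, -1.5, 0, 0, 0, -16, -3, 0, 0, 0, -24, -4.5, 0, 0, 0, -30, -5.6, -3, 0, 0, -30, -5.6, -3, 0, 0]}}

```text
time_s: 15.1
tool_pos: [0.4522, -0.1786, 0.1269]
tool_rot: [135.5, 89.9, 146.0]
force: [-0.2, 0.1, -1.0]
grip_width: 0.0871
```

Run:
```python
from h import *
p,Rm,o=tool(); print(p,hold(p),o["time_s"],o["force"])
c=wrist("w11"); H=hold(cloud(c))
k=(abs(H[:,0]-30)<40)&(H[:,1]>15)&(H[:,1]<55)&(H[:,2]>100)&(H[:,2]<165); print(k.sum(),np.percentile(H[k],[5,50,95],axis=0).round(1))
```

```text
[ 0.45224701 -0.17863123  0.12690471] [[-13.44935073  -0.36340488 126.9047124 ]] 15.1 [-0.23319082  0.07938819 -0.97591898]
1965 [[ 19.   17.3 135.8]
 [ 23.5  36.1 137.5]
 [ 28.6  53.1 138.8]]
```

View pics/w11.png

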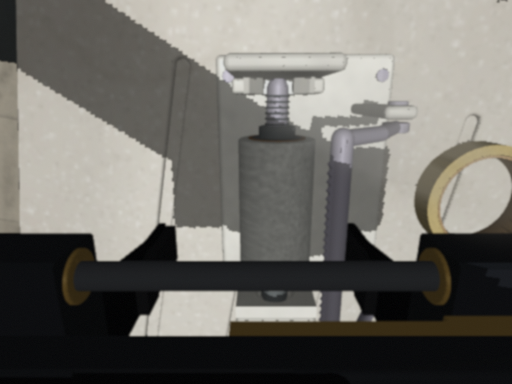

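{"name": "servo_tool", "arguments": {"rows": [0, 0, 12, 0, 0, 0, 0, 30, 0, 0, 8, 1.5, 38, 0, 0.4, 18, 3.4, 38, 0, 0.8, 26.5, 5, 38, 0, 1, 26.5, 5, 38, 0, 1, 26.5, 5, 38, 0, 1, 26.5, 5, 38, 0, 1, 26.5, 5, 38, 0, 1, 26.5, 5, 38, 0, 1], "force": 10}}

```text
time_s: 15.98
tool_pos: [0.48, -0.1735, 0.1651]
tool_rot: [153.7, 90.0, 164.2]
force: [0.2, 0.2, -0.5]
grip_width: 0.0419
```

Run:
```python
from h import *
p,Rm,o=tool(); print(p,hold(p),o["time_s"],o["force"],o["grip_width"])
```

```text
[ 0.47996169 -0.17348969  0.1650798 ] [[ 14.73818157  -0.4077544  165.07980021]] 15.9833 [ 0.18192017  0.2382573  -0.50430162] 0.04188332197270506
```

{"name": "servo_tool", "arguments": {"rows": [0, 0, 0, 0, 1, 0, 0, 0, 0, 1, 0, 0, 0, 0, 1, 0, 0, 0, 0, 1, 0, 0, 0, 0, 1, 0, 0, 0, 0, 1, 0, 0, 0, 0, 1]}}

```text
time_s: 16.57
tool_pos: [0.4805, -0.1734, 0.1654]
tool_rot: [-16.3, 90.0, -5.7]
force: [-0.1, 1.0, 1.1]
grip_width: 0.0018
```

{"name": "servo_tool", "arguments": {"rows": [0, 0, -10, 0, 1, 0, 0, -17, 0, 1, -1, -0.2, -23, 0, 1, -3, -0.6, -28, 0, 1, -5, -1, -33, 0, 1, -7, -1.3, -38, 0, 1, -9, -1.7, -43, 0, 1, -11, -2, -48, 0, 1, -12, -2.2, -51, 0, 1, -12, -2.2, -51, 0, 1]}}

```text
time_s: 17.4
tool_pos: [0.4552, -0.1782, 0.1102]
tool_rot: [167.2, 88.4, 177.5]
force: [-26.4, -4.2, 12.3]
grip_width: 0.0005
```

Run:
```python
from h import *
p,Rm,o=tool(); print(p,hold(p),o["time_s"],o["force"],o["grip_width"])
c=wrist("w12"); H=hold(cloud(c))
k=(abs(H[:,0]-5)<30)&(H[:,1]>20)&(H[:,1]<58)&(H[:,2]>92)&(H[:,2]<140); print(k.sum(),np.percentile(H[k],[5,50,95],axis=0).round(1))
```

```text
[ 0.45520626 -0.1782243   0.11024074] [[-10.46573632  -0.50777573 110.24073626]] 17.4 [-26.36795234  -4.24478028  12.33464214] 0.0004647018505240502
2010 [[-6.500e+00  2.260e+01  9.510e+01]
 [ 1.000e-01  4.330e+01  9.860e+01]
 [ 2.610e+01  5.740e+01  1.005e+02]]
```

View pics/w12.png

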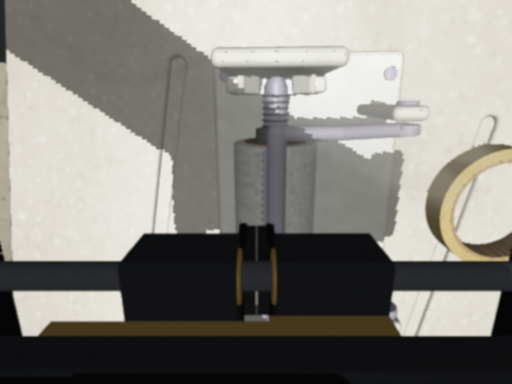

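{"name": "servo_tool", "arguments": {"rows": [-8, -1.5, 0, 0, 1, -16, -3, 0, 0, 1, -22, -4.1, 0, 0, 1, -22, -4.1, 10, 0, 1, -22, -4.1, 30, 0, 1, -22, -4.1, 60, 0, 1, -22, -4.1, 90, 0, 1, -22, -4.1, 110, 0, 1, -22, -4.1, 110, 0, 1, -22, -4.1, 110, 0, 1]}}

```text
time_s: 18.28
tool_pos: [0.448, -0.1795, 0.2263]
tool_rot: [-9.9, 89.7, 0.7]
force: [0.1, -0.7, -0.3]
grip_width: 0.0003
```

Run:
```python
from h import *
p,Rm,o=tool(); print(p,hold(p),o["time_s"],o["force"],o["grip_width"])
c=wrist("w13"); H=hold(cloud(c))
k=(abs(H[:,0])<12)&(abs(H[:,1])<58)&(H[:,2]>92)&(H[:,2]<140); print("bar",k.sum(),np.percentile(H[k],[5,50,95],axis=0).round(1), H[k][:,2].max())
for a in range(-80,92,6):
    k=(H[:,1]>=a)&(H[:,1]<a+6)&(abs(H[:,0])<30)&(H[:,2]>20)&(H[:,2]<92)
    if k.sum(): print(a,k.sum(),np.round(np.percentile(H[k,0],[1,50,99]),1),np.round(np.percentile(H[k,2],[1,50,99]),1))
```

```text
[ 0.44803334 -0.17948344  0.22629517] [[-17.74787884  -0.42595859 226.29517418]] 18.2833 [ 0.14424618 -0.72682616 -0.28877133] 0.00034820645527913394
bar 1487 [[ -6.6 -33.6  95.4]
 [ -1.   13.   98.9]
 [  4.6  55.  100.8]] 102.52079958407224
-68 64 [-27.6  21.5  28.1] [20.6 50.9 56.6]
-62 3 [ 7.5  8.7 10. ] [62.2 65.8 67.5]
-50 105 [-24.4  11.8  24.5] [66.5 80.6 86.2]
-44 195 [-24.3  -7.7  24.2] [67.9 81.4 86.5]
-38 201 [-24.3  -7.7  23.9] [68.1 81.5 87. ]
-32 202 [-24.2  -7.7  23.5] [68.1 81.4 86.5]
-26 218 [-24.2  -7.3  25.1] [62.6 81.7 86.5]
-20 221 [-25.3  -7.9  24.3] [61.7 81.7 86.6]
-14 223 [-25.3  -7.9  24. ] [61.9 81.9 86.5]
-8 227 [-25.2  -7.1  23.6] [62.3 81.9 87.1]
-2 240 [-25.2  -7.1  23.4] [62.7 81.7 86.8]
4 226 [-25.1  -8.1  24.8] [62.6 81.8 86.3]
10 238 [-25.1  -8.1  24. ] [63.4 81.7 86.5]
16 244 [-25.1  -8.2  23.8] [63.1 81.9 86.8]
22 237 [-25.   -7.4  23.6] [63.4 81.8 86.8]
28 255 [-25.   -7.4  25. ] [63.7 82.  86.7]
34 254 [-24.9  -7.   24.1] [64.  82.  86.9]
40 260 [-24.9  -7.6  23.8] [63.8 81.9 87.2]
46 308 [-24.8  -6.7  23.6] [54.6 78.9 86.6]
52 61 [-11.6  -8.    0.4] [62.1 70.3 73.6]
58 66 [-9.2 -3.4  6.9] [62.3 67.8 70.9]
64 104 [-7.  -0.3  6.8] [62.3 67.7 70.4]
70 92 [-6.3  0.1  7.2] [62.  67.7 70.4]
76 307 [-27.2  -0.1  26.7] [53.2 72.2 83.1]
82 474 [-27.4  -0.1  26.7] [53.1 73.2 91.8]
88 1 [-27.2 -27.2 -27.2] [70. 70. 70.]
```

View pics/w13.png

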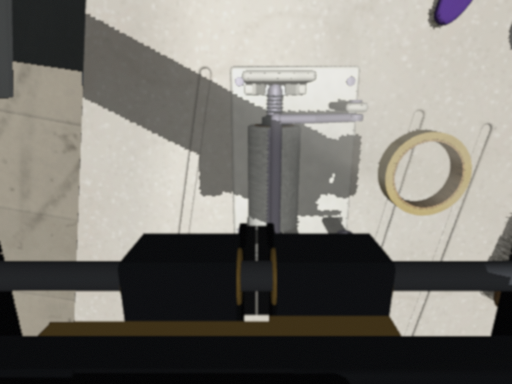

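Run:
```python
from h import *
p,Rm,o=tool(); print(p,o["joint_velocities"].round(2))
c=wrist(); H=hold(cloud(c))
k=(abs(abs(H[:,0])-13)<8)&(H[:,2]>70)&(H[:,2]<90)&(H[:,1]<70)&(H[:,1]>30); print("roll +y end",np.percentile(H[k,1],[98,99.5,100]))
k=(abs(H[:,0]-9)<2.5)&(H[:,2]>62)&(H[:,2]<76)&(H[:,1]>45)&(H[:,1]<70); print("collar end",np.sort(H[k,1])[-6:])
k=(abs(H[:,0])<8)&(H[:,1]<58)&(H[:,1]>-58)&(H[:,2]>92)&(H[:,2]<115); print("bar top z",np.percentile(H[k,2],[50,90,99]),"x of crest",np.median(H[k&(H[:,2]>99.5),0]))
t=read_camera("scene"); T=dict(np.load("scene0.npz"))
for b in("tape","collar_brush","lint_roller","balm_jar"):
    r=cut_out(b,t); print(b,[(x["score"],x["extent"]) for x in r[:1]])
```

```text
[ 0.44708927 -0.17926561  0.22490895] [ 0.07  1.13  0.28  1.72  0.02 -0.04  0.12]
roll +y end [54.4072858  57.20169677 58.07627347]
collar end [63.15772939 64.04613531 64.94655771 65.89251951 66.75886355 69.43553555]
bar top z [ 99.14335291 100.55719009 101.37962961] x of crest -0.0986132670050231
tape [(0.58, [303.9, 208.7, 26.8, 25.4])]
collar_brush []
lint_roller [(0.97, [347.6, 270.6, 39.1, 59.0])]
balm_jar [(0.68, [211.3, 128.8, 13.7, 8.1])]
```

```bash
python3 -c "
from cell import *
print(sign_off())"
```

```text
the job is handed in; nothing more can be done
None
```

The paper roll is back in its holder and the tear bar is folded down over it. I handed the job in at about 18.4 s, with the gripper empty and about 11 cm clear above the bar. No verdict was reported.

**What I did:**
- I gripped the roll at its middle and pushed the raised bar further back with a finger, so the gripper body would clear it.
- I pressed the plunger about 17 mm against the tall plate, lowered the roll level and eased the stub into the cup until it stopped. Then I let go, with the bar still raised.
- I pulled the bar forward with the open rear finger, because the wall shelf left little room behind it. Then I pressed it down with closed fingertips.

**Last checks:**

| Check | Measured | Expected |
|---|---|---|
| Spindle axis height | about 62 mm | 62 mm |
| Collar end (holder y) | about 58 mm | 58 mm, so the roll's middle is within about 1 mm of the seat |
| Top of the bar | about 101 mm | 101 mm |
| Bar crest (holder x) | about 0 mm | 0 mm |

- **Bystanders:** the tape, lint roller and jar were within about 2 pixels of where they started in the scene picture. The network missed the brush in that last picture. It still showed in the last wrist view, and I never worked near it.
- **Not seen directly:** the stub's depth in the cup is inferred from the collar position and from the force at the stop. My edge estimate for the roll's end was muddled by the collar.
- **One slip:** during the final press the fingertips slid off the front of the bar, with about 26 N sideways at the wrist. The bar was already down, and I measured it again afterwards.

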